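# Clamp the imaging chamber shut

### The arm

A 6-joint arm with a two-finger parallel gripper is mounted at the origin on the work surface. World frame = base frame: x ahead of the robot, y to its left, z up, the work surface at z = 0. Lengths are in m, angles in rad, forces in N, time in s.
With the tool pointing down it reaches from about 0.3 to 0.875 m from the base axis. Payload 6.4 kg.
Tool frame: the origin (TCP) lies midway between the tips of the shut fingers; the grasp point (between the pads) lies 19 mm behind it; y points along the fingers, z is the direction in which the jaws open and shut, and the axes are right-handed (so a half turn about y gives the same grasp; the last joint's range is limited). The gripper opens to 85 mm and grips with 20 to 120 N. Pads are 22 mm wide; open, the fingers measure 114 mm over their backs; the gripper's body (76 mm by 85 mm) begins 54 mm behind the grasp point. The pads swing forward as they close: fully open they stand 13 mm farther back than shut.
Start: joints at [0.954, 0.181, 1.607, -0, 1.354, -0.206], TCP at [0.23, 0.527, 0.231] pointing down, gripper open.
Joint ranges: [-2.99, 2.99], [-0.89, 2.07], [0.3, 2.58], [-1.14, 4.28], [0, 2.63], [-3.12, 3.12]. Speed limits (rad/s): [2.57, 2.57, 3.01, 3.14, 3.14, 3.14].

### API

Orientations are given as a rotation vector (axis times angle).
In Python, from rig import env, eyes, order, nets gives the robot as it stands.
- The arm moves only by the shell command python3 -m inch 'ROWS' [FORCE]. ROWS is text: rows parted by semicolons, each of 7 numbers parted by spaces: the turn, a rotation vector about the tool's x, y, z in degrees, then the shift along the tool's x, y, z in mm, then the opening, from 0 (shut) to 1 (fully open). In form: rx ry rz tx ty tz hand; .... A call has 1 to 20 rows; each row is the pose to reach, as a shift and turn from the pose commanded when the call began, along the tool's axes at that moment; what a row does not reach only later rows make up. A row lasts 1/10 s, in which the tool goes at most 50 mm and 8.59 degrees, less where a joint would pass 70% of its speed; a pose out of reach is approached as far as the arm can. A call with a gripper value outside its range is refused whole. The fingers move at their own pace and stop on an object; FORCE is the grip in N (left out, the last holds). Time passes only in rows, so rows that repeat a pose let the fingers close. It gives the time, the measured TCP pose, the force and the opening at its end, in the units of the state.
- env.observe(): the state, without advancing time (a new reading comes with each control period).
- eyes.snapshot(name): name is "side" or "top"; returns a dict with "color" (400x640x3 uint8, blue, green, red), "intrinsics" (3x3 intrinsics, pixels), "rvec" (rotation vector, rad) and "tvec" (3), from world to camera coordinates, as OpenCV has them. Camera axes: x right, y down, z forward; pixel columns grow to the right and rows downward; lengths in m; the calibration is good to about 2 mm. A picture is of the moment at which its call begins. There is no depth.
- order.job_done(): hands the job in, once; it reports no verdict.
Trained networks look in the newest picture that a camera, given by its name, has taken for a name from the list of things; names that differ only in an ending like _2 or _b are one class to them, and where a whole thing is asked for, a point or a joint stands for the part that bears it (a point fixed in the world has none). Each returns a list of dicts, best first, with "conf" (0 to 1); they miss things now and then, are a little off and sometimes report something else, mostly with a low value. They report only what shows in the picture. A call takes as long as a camera call. They do not tell look-alikes from the thing itself.
- nets.cut_out(camera, target): "pixels" (400x640 bool, what is visible of it) and "centre" ([row, column] in pixels, amid what is visible of it).
The state is a dict: "clock": time; "joint_positions": joint angles; "qd": joint speeds; "joint_torque": joint torques, N m; "tcp_pos": TCP position; "tool_rot": TCP orientation; "wrist_force": force on the tool from outside, world axes, zero at the start; "torque": the same for the moment, N m; "opening": finger opening in m.
Only numpy, scipy, OpenCV 4.12 (cv2) and the standard library are available. Lean on these libraries where they do the work, as an engineer would, in place of code of your own. Each camera call takes 0.05 s, during which the arm holds its last target.

### The job

Clamp the blue-lidded imaging chamber in the bench fixture: with the back of a finger push the aluminium strap round until it stops over the chamber, and only then push the red cam lever fully down so that the rubber foot presses on the lid. Only push, nothing is to be gripped or lifted: the chamber stays in its nest, and everything else on the bench stays where it is. Finish with the hand clear.

Things in the scene. Friction and masses are not known exactly. Their poses are not given: they have to be found in the camera images.
- fixture: fixed bench clamp: dark grey base plate 130 (x) x 230 (y) x 12 with four low aluminium nest corners (top at 22) and a steel post. Origin: centre of the plate's underside on the bench, z up. In its own frame the post's axis stands at x 0, y -55 and the nest's centre at x 0, y +50. Its yaw varies within 0.5 rad
- strap (a joint): swing of the aluminium clamp strap about the post's vertical axis, in rad. Growing = clockwise seen from above. At 1.75, its stop, the strap points along the fixture's own +y and its rubber foot is centred over the chamber; at value q it points 1.75 - q rad counter-clockwise of that (0 = swung away past the fixture's -x side). It starts somewhere from 0 to 0.5. Friction (0.18 N m: about 2 N at 85 mm from the post) holds it wherever it is left
- post_axis (a point): on the post's axis, about which the strap swings, at the height of the strap's top face (60 above the bench)
- strap_end (a point): on the strap's top face, 105 from the post's axis, over the rubber foot. The strap is a flat bar 26 wide, from 46 to 60 above the bench, reaching 122 beyond the post's axis (18 behind it). Exactly here a black screw knob of diameter 20 stands 16 above the top face. The strap's long side faces between the post and the knob are plain and free to push against. The foot's face is 40 above the bench with the lever up
- lever (a joint): swing of the red cam lever, in rad: grows as it goes down. 0 = up (65 degrees above level, leaning away from the foot), 1.10 = fully down (about level), its stop. Starts 0 to 0.2; stays where it is left. A push square to the bar, 66 from the pivot, takes 3.5 N, rising to 5 N at the end. It drives the rubber foot down 4.8 in all; the foot meets the chamber's lid at 0.92 and ends squeezing it with 25 N
- lever_pivot (a point): the lever's horizontal pivot, on the post's axis, 76 above the bench; it rides on the strap, and the pivot axis is square to the strap
- lever_end (a point): centre of the red round cross-grip (30 long, 17 across) at the lever's free end, 88 from the pivot. The lever is a red bar 14 wide and 10 thick on the line from the pivot to here. It rides on the strap and always points to the side of the post away from the strap's foot: down, it lies level, 88 behind the post, 79 above the bench
- chamber: imaging chamber, aluminium 52 x 76 x 24 high with a BLUE lid, loose in the fixture's nest (1.5 play). Origin: centre of its underside, 12 above the bench; its lid is 36 above the bench
- foot: black rubber foot under the strap's end, 24 across, 6 thick; origin at the centre of its upper face
- spare: spare imaging chamber like the clamped one but with a WHITE lid, 52 x 76 x 24, lying beside the fixture; not part of the job. Sizes in mm; origin: centre of its underside. Leave alone
- oil: small amber dropper bottle, 28 across, 62 high. Sizes in mm; origin: centre of its underside. Leave alone
- pen: white marker pen with a green cap, 14 x 125 x 12, lying flat. Sizes in mm; origin: centre of its underside. Leave alone
- slide_box: closed green slide box, 87 x 102 x 36. Sizes in mm; origin: centre of its underside. Leave alone
- beaker: glass beaker, 68 across, 85 high. Sizes in mm; origin: centre of its underside. Leave alone
- reagent: amber reagent bottle, 68 across, 100 high. Sizes in mm; origin: centre of its underside. Leave alone
- tip_rack: rack of yellow pipette tips, 85 x 120 x 59. Sizes in mm; origin: centre of its underside. Leave alone
Mind the look-alikes: they are no part of the job. What is shaped like the chamber but pink is not meant.

How it is judged:
By the outcome, as a careful person would: the job done as asked, in the order asked, and still so for the second after the job is handed in, with the robot touching nothing.
It also fails if it takes over 48 s, if anything falls off the work surface, if the arm or the gripper's body presses on something with over 40 N, if the wrist force passes 120 N, or if a joint passes its speed limit or range.

## Working session

There is one attempt and no reset: what is moved stays moved. The work goes in short steps, Python scripts to look and compute and a shell command to move; the robot and the scene stay as the last step left them, time stands still between calls to the robot, and variables do not carry over. Pictures are saved under pics/ and viewed, and the job is handed in when it is done.

```bash
ls; mkdir -p pics; python3 - <<'E'
from rig import env, eyes, order, nets
import cv2
s=env.observe(); print({k:s[k] for k in ('clock','tcp_pos','tool_rot','wrist_force','opening')})
for n in ("side","top"):
    p=eyes.snapshot(n); cv2.imwrite(f"pics/{n}0.png",p["color"]); print(n,p["intrinsics"],p["rvec"],p["tvec"])
E
```

```text
pics
{'clock': 0.0, 'tcp_pos': array([0.22926677, 0.52669901, 0.23038676]), 'tool_rot': array([-1.54830918,  0.32285614, -0.32169238]), 'wrist_force': array([-0.4847819 , -0.5365669 ,  0.01815073]), 'opening': 0.08561343511318509}
side [[435.95530462   0.         321.84265885]
 [  0.         435.95530462 197.94882913]
 [  0.           0.           1.        ]] [ 2.04948005 -0.45885326  0.26435344] [-0.50751652  0.2405587   0.80540502]
top [[472.45532722   0.         319.3474925 ]
 [  0.         472.45532722 199.83118388]
 [  0.           0.           1.        ]] [ 2.14697578 -2.18899254  0.10017353] [0.06122052 0.58051572 1.22645291]
```

View pics/side0.png

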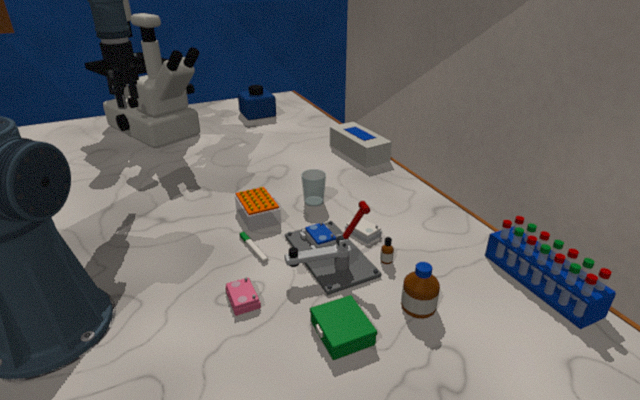

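View pics/top0.png

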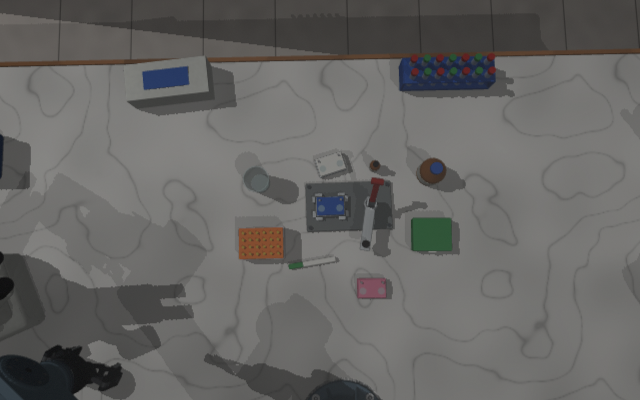

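```bash
cat > h.py <<'E'
import numpy as np, cv2
from rig import env, eyes, order, nets
def cam(n):
    p=eyes.snapshot(n); return p
def proj(p,X):
    return cv2.projectPoints(np.atleast_2d(np.array(X,float)),p["rvec"],p["tvec"],p["intrinsics"],None)[0].reshape(-1,2)
def ray(p,uv):
    R=cv2.Rodrigues(p["rvec"])[0]; t=np.ravel(p["tvec"])
    d=R.T@np.linalg.solve(p["intrinsics"],[uv[0],uv[1],1]); return -R.T@t,d
def atz(p,uv,z):
    c,d=ray(p,uv); return c+d*(z-c[2])/d[2]
def tri(p,a,q,b):
    c1,d1=ray(p,a);c2,d2=ray(q,b)
    k=np.linalg.lstsq(np.c_[d1,-d2],c2-c1,rcond=None)[0]
    P,Q=c1+d1*k[0],c2+d2*k[1]; return (P+Q)/2,np.linalg.norm(P-Q)
E
python3 - <<'E'
from h import *
P={n:cam(n) for n in ("side","top")}
for t in ("fixture","strap","lever","chamber","strap_end","lever_end","spare","oil","slide_box","pen","foot"):
  for n in P:
    print(t,n,[(round(d["conf"],2),np.round(d["centre"][::-1]).tolist(),int(d["pixels"].sum())) for d in nets.cut_out(n,t)[:3]])
c=P["side"]["color"][190:310,220:400]; cv2.imwrite("pics/sc.png",cv2.resize(c,None,fx=4.4,fy=4.4,interpolation=cv2.INTER_CUBIC))
c=P["top"]["color"][140:280,290:460]; cv2.imwrite("pics/tc.png",cv2.resize(c,None,fx=4,fy=4,interpolation=cv2.INTER_CUBIC))
E
```

```text
fixture side [(0.63, [337.0, 256.0], 3848)]
fixture top [(0.86, [358.0, 204.0], 3925), (0.28, [369.0, 213.0], 752)]
strap side [(0.81, [331.0, 250.0], 1327)]
strap top [(0.86, [367.0, 215.0], 784)]
lever side [(0.9, [356.0, 218.0], 325)]
lever top [(0.53, [373.0, 188.0], 202)]
chamber side [(0.8, [318.0, 237.0], 581), (0.73, [242.0, 297.0], 985)]
chamber top [(0.86, [370.0, 290.0], 581), (0.68, [330.0, 203.0], 562)]
strap_end side [(0.85, [333.0, 252.0], 1347)]
strap_end top [(0.58, [370.0, 214.0], 654)]
lever_end side [(0.68, [353.0, 222.0], 319)]
lever_end top [(0.52, [373.0, 190.0], 237)]
spare side [(0.91, [361.0, 230.0], 458)]
spare top [(0.79, [334.0, 162.0], 519), (0.16, [358.0, 205.0], 3875)]
oil side [(0.86, [383.0, 251.0], 274)]
oil top []
slide_box side [(0.95, [344.0, 328.0], 2856)]
slide_box top [(0.72, [430.0, 234.0], 1399)]
pen side [(0.76, [255.0, 246.0], 235)]
pen top [(0.58, [311.0, 261.0], 247)]
foot side [(0.61, [337.0, 258.0], 3640)]
foot top [(0.72, [429.0, 168.0], 668)]
```

```bash
sleep 0
```

```text
(no output)
```

View pics/sc.png

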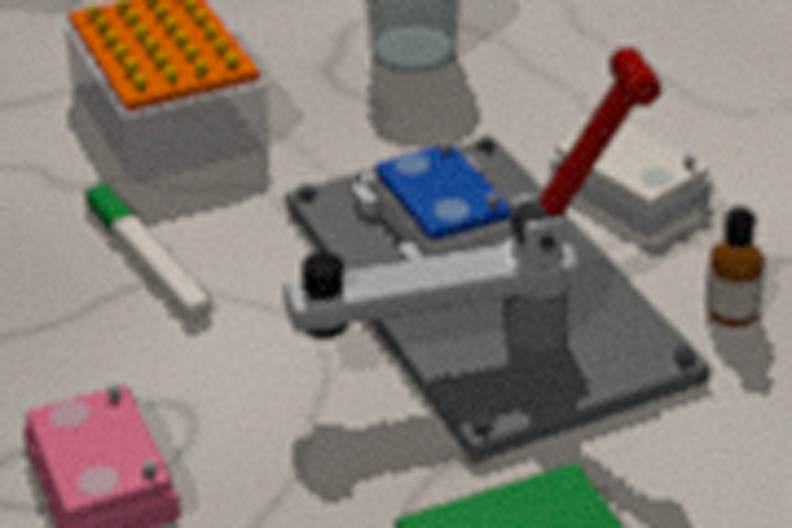

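View pics/tc.png

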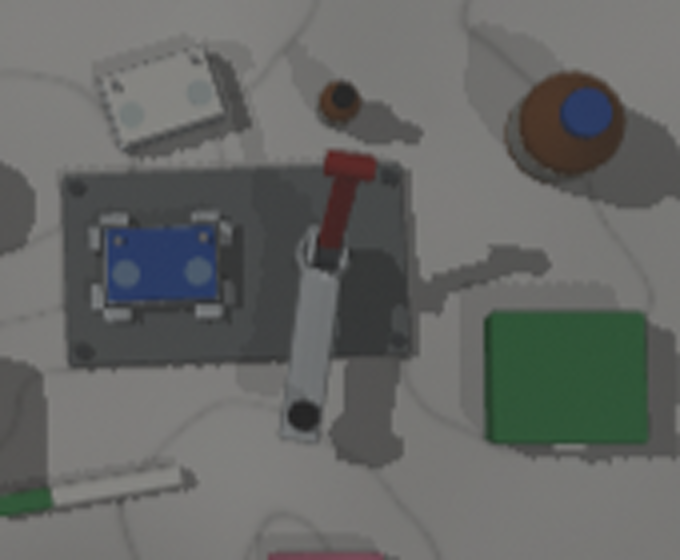

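```bash
python3 - <<'E'
from h import *
s=cam("side"); t=cam("top")
C=np.array([atz(t,uv,.012) for uv in [(305.5,183.5),(391.2,180.5),(393.2,228.5),(307,231.7)]])
print(C.round(4)); c=C.mean(0); print(c, [np.linalg.norm(C[i]-C[(i+1)%4]) for i in range(4)])
v=(C[0]+C[3]-C[1]-C[2]); yaw=np.arctan2(-v[0],v[1]); print("yaw",yaw)
R=np.array([[np.cos(yaw),-np.sin(yaw)],[np.sin(yaw),np.cos(yaw)]])
post=c[:2]+R@[0,-.055]; nest=c[:2]+R@[0,.05]; print("post",post,"nest",nest)
print("blue",atz(t,(330,205.5),.036), "side blue",atz(s,(318,233),.036))
for nm,a,b in (("knob",(293.4,249.5),(365.7,243.7)),("grip",(364.1,207.3),(377.5,181.3)),("piv",(341.6,238.9),(371,203))):
    print(nm,tri(s,a,t,b))
for nm,X in (("post60",[*post,.06]),("piv",[*post,.076]),("nest36",[*nest,.036])):
    print(nm,proj(s,X),proj(t,X))
k=tri(s,(293.4,249.5),t,(365.7,243.7))[0][:2]; kt=atz(t,(365.7,243.7),.076)[:2];print(kt)
for k in(k,kt):
    d=k-post; print("len",np.linalg.norm(d),"q",1.75-((np.arctan2(d[1],d[0])-(yaw+np.pi/2))%(2*np.pi)))
E
```

```text
[[ 0.6283  0.0866  0.012 ]
 [ 0.6319 -0.145   0.012 ]
 [ 0.5023 -0.1459  0.012 ]
 [ 0.4982  0.0847  0.012 ]]
[ 0.5651979  -0.02988672  0.012     ] [np.float64(0.23159976114999895), np.float64(0.1295240948309685), np.float64(0.23064245897827212), np.float64(0.13009078050434303)]
yaw 0.016543089566773198
post [ 0.56610773 -0.08487919] nest [0.56437079 0.02010644]
blue [0.56530154 0.02211299 0.036     ] side blue [0.56064164 0.02036752 0.036     ]
knob (array([ 0.46442143, -0.06590277,  0.07660997]), np.float64(0.0029192922798162435))
grip (array([ 0.61195911, -0.09141852,  0.15269866]), np.float64(0.0014609882936387007))
piv (array([ 0.56674883, -0.08179643,  0.08219909]), np.float64(0.002392931078500325))
post60 [[341.21999616 248.47581491]] [[371.50073854 203.58002675]]
piv [[341.37695174 242.25748477]] [[372.14551396 203.01430811]]
nest36 [[319.5066194  232.66891902]] [[330.76815199 205.83662736]]
[ 0.46304519 -0.06547621]
len 0.10344181596624427 q 0.38024182059548495
len 0.10487307904367847 q 0.3818328584816657
```

```bash
cat >> h.py <<'E'
from scipy.spatial.transform import Rotation as Ro
post=np.array([.566,-.085]); yaw=.0165
def angle_to(zdir):  # min turn about tool y (deg) so that +-tool z is along zdir
    s=env.observe(); R=Ro.from_rotvec(s["tool_rot"]).as_matrix()
    v=R.T@np.array([zdir[0],zdir[1],0]); a=np.degrees(np.arctan2(v[0],v[2])); return a, (a+90)%180-90
def shift(X):
    s=env.observe(); R=Ro.from_rotvec(s["tool_rot"]).as_matrix()
    return (R.T@(np.array(X)-s["tcp_pos"])*1000).round(1)
def finger(q,off,r=.078):  # TCP xy for a finger beside strap at value q, off from strap's centre line on push side
    th=yaw+np.pi/2+1.75-q; u=np.array([np.cos(th),np.sin(th)]); n=np.array([u[1],-u[0]])
    return post+r*u-off*n, n
E
python3 - <<'E'
from h import *
s=env.observe(); R=Ro.from_rotvec(s["tool_rot"]).as_matrix(); print(R.round(3), s["clock"],s["tcp_pos"])
p,n=finger(.38,.045); print(p,n,angle_to(n), angle_to([1,.0165]))
for z in (.2,.1,.047): print(shift([*p,z]))
E
```

```text
[[ 0.917 -0.     0.399]
 [-0.399  0.     0.917]
 [-0.    -1.     0.   ]] 1.4 [0.2296093  0.52718752 0.2312834 ]
[ 0.48107443 -0.11494407] [0.18325482 0.98306545] (np.float64(-12.977601670218098), np.float64(-12.977601670218093)) (np.float64(65.51770200946052), np.float64(65.51770200946052))
[ 487.    31.3 -488.3]
[ 487.   131.3 -488.3]
[ 487.   184.3 -488.3]
```

```bash
python3 -m inch '0 -3 0 35 5 -35 0;0 -6 0 70 10 -70 0;0 -9 0 105 15 -105 0;0 -13 0 140 20 -140 0;0 -13 0 175 25 -175 0;0 -13 0 210 30 -210 0;0 -13 0 245 31 -245 0;0 -13 0 280 31 -280 0;0 -13 0 315 31 -315 0;0 -13 0 350 31 -350 0;0 -13 0 385 31 -385 0;0 -13 0 420 31 -420 0;0 -13 0 455 31 -455 0;0 -13 0 487 31 -488 0;0 -13 0 487 31 -488 0;0 -13 0 487 31 -488 0;0 -13 0 487 31 -488 0;0 -13 0 487 31 -488 0;0 -13 0 487 31 -488 0' 20
python3 - <<'E'
from h import *
s=env.observe(); print(s["clock"],s["tcp_pos"],s["wrist_force"],s["opening"])
p,n=finger(.38,.045); print(angle_to(n),shift([*p,.047]))
E
```

```text
clock: 3.3
tcp_pos: [0.4811, -0.1135, 0.2005]
tool_rot: [-1.566, 0.143, -0.143]
wrist_force: [0.1, -0.6, -0.3]
opening: -0.0004
3.3 [ 0.4810626  -0.11352237  0.20045754] [ 0.115302   -0.57954058 -0.29886553] -0.00036005324135687946
(np.float64(0.12499757108763844), np.float64(0.12499757108763276)) [  0.2 153.5  -1.4]
```

```bash
python3 -m inch '0 0 0 0 40 0 0;0 0 0 0 80 -1 0;0 0 0 0 115 -1 0;0 0 0 0 140 -1 0;0 0 0 0 153 -1 0;0 0 0 0 153 -1 0;0 0 0 0 153 -1 0'
python3 - <<'E'
from h import *
for n in("side","top"):
    p=cam(n); r=p["color"][170:310,220:400] if n=="side" else p["color"][140:280,290:460]
    cv2.imwrite(f"pics/{n}1.png",cv2.resize(r,None,fx=4,fy=4,interpolation=cv2.INTER_CUBIC))
s=env.observe(); print(s["clock"],s["tcp_pos"],s["wrist_force"])
E
```

```text
clock: 4.0
tcp_pos: [0.4818, -0.1157, 0.0483]
tool_rot: [-1.566, 0.143, -0.145]
wrist_force: [0.1, 0.0, 0.0]
opening: -0.0002
4.1 [ 0.4823673  -0.1161601   0.04894347] [-1.02981183  0.14992297  0.21819932]
```

View pics/side1.png

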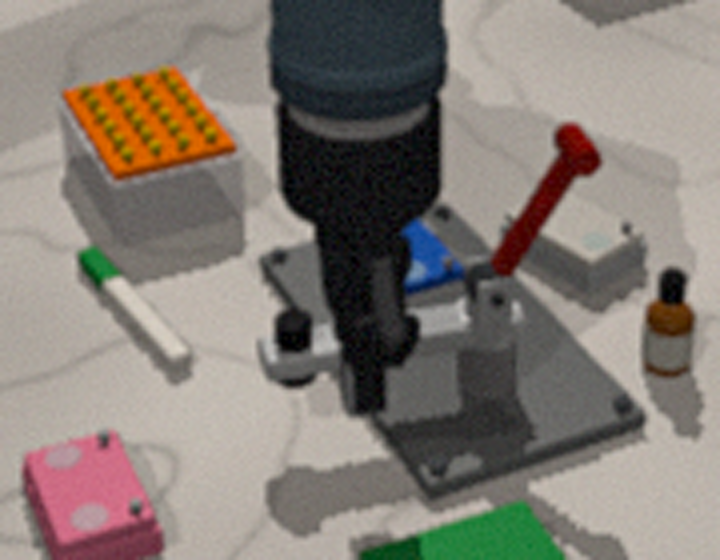

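View pics/top1.png

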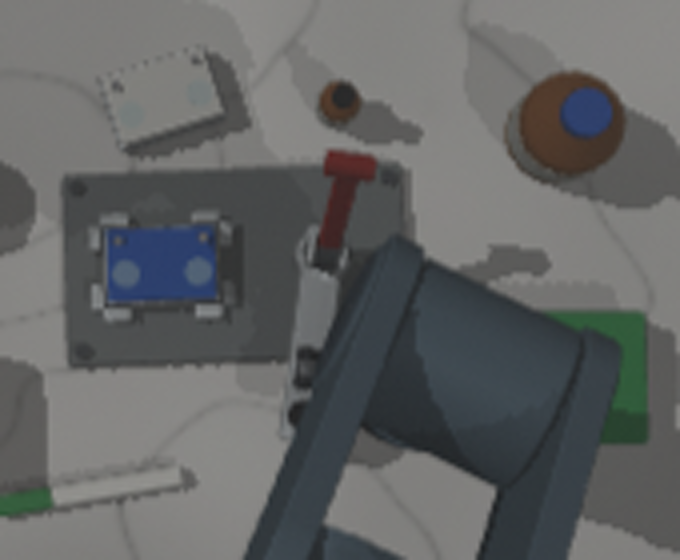

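```bash
python3 - <<'E'
from h import *
s=cam("side");t=cam("top")
print(tri(s,(320,255),t,(367,231)))
for a in ((410,345),(388,270),(405,325)):
  for z in (.08,): pass
print(tri(s,(310,270),t,(367,231)))
for z in (.075,.085,.1): print(z,atz(t,(367,231),z),atz(s,(320,255),z))
print(proj(s,[.482,-.116,.049]))
for n,p in(("side",s),):
    cv2.imwrite("pics/z1.png",cv2.resize(p["color"][225:285,270:360],None,fx=8,fy=8,interpolation=cv2.INTER_CUBIC).clip(0,127)*2)
cv2.imwrite("pics/z2.png",cv2.resize(t["color"][210:260,340:400],None,fx=10,fy=10,interpolation=cv2.INTER_CUBIC).clip(0,127)*2)
E
```

```text
(array([ 0.50717169, -0.07638899,  0.05487016]), np.float64(0.024722172192684768))
(array([ 0.49729608, -0.07523489,  0.01913393]), np.float64(0.0010393600998798195))
0.075 [ 0.49509698 -0.06978693  0.075     ] [ 0.50789415 -0.10418129  0.075     ]
0.085 [ 0.49479061 -0.06884446  0.085     ] [ 0.50235655 -0.11615535  0.085     ]
0.1 [ 0.49433106 -0.06743076  0.1       ] [ 0.49405016 -0.13411645  0.1       ]
[[310.76236769 272.15655349]]
```

View pics/z1.png

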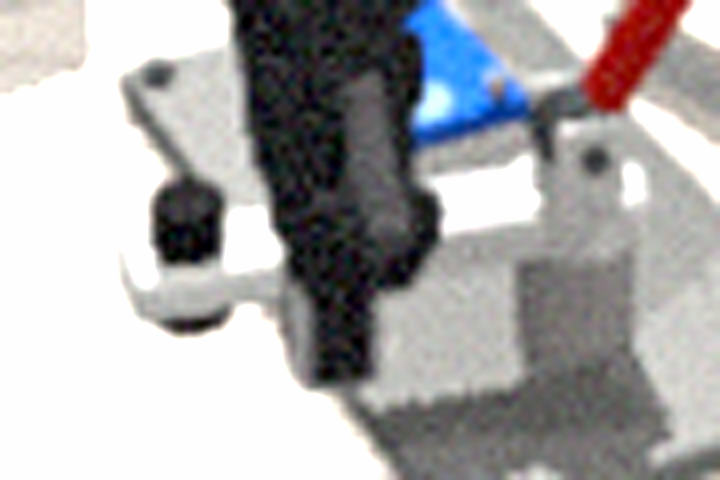

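View pics/z2.png

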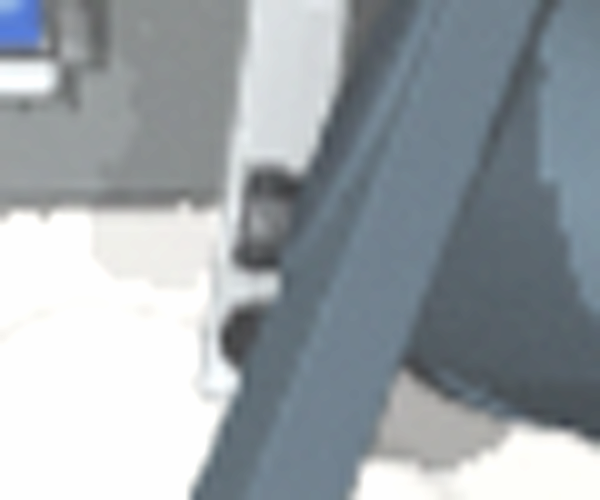

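```bash
python3 - <<'E'
from h import *
s=cam("side");t=cam("top")
n=np.array([.183,.983]);tc=np.array([.4823,-.116])
for d in (.025,.032,.04):
  for z in (.06,.07,.08,.09): print(d,z,proj(s,[*(tc-n*d),z]).round(1),proj(t,[*(tc+n*d),z]).round(1))
E
```

```text
0.025 0.06 [[313.8 275.7]] [[375.  234.2]]
0.025 0.07 [[313.8 271.6]] [[375.4 234.1]]
0.025 0.08 [[313.7 267.5]] [[375.8 234. ]]
0.025 0.09 [[313.7 263.4]] [[376.3 233.9]]
0.032 0.06 [[314.7 278. ]] [[372.3 233.8]]
0.032 0.07 [[314.6 273.9]] [[372.7 233.7]]
0.032 0.08 [[314.6 269.8]] [[373.1 233.6]]
0.032 0.09 [[314.5 265.6]] [[373.5 233.5]]
0.04 0.06 [[315.7 280.7]] [[369.2 233.3]]
0.04 0.07 [[315.6 276.6]] [[369.6 233.2]]
0.04 0.08 [[315.6 272.4]] [[370.  233.1]]
0.04 0.09 [[315.6 268.2]] [[370.4 232.9]]
```

```bash
python3 - <<'E'
from h import *
print(env.observe()["clock"], env.observe()["tcp_pos"])
a0=0
for q in np.r_[.38:1.61:.08,1.6]:
    p,n=finger(q,.029); print(round(q,2),0,round(angle_to(n)[1],1),0,*shift([*p,.0475]))
E
```

```text
4.3 [ 0.4817348  -0.11601295  0.04829947]
0.38 0 0.0 0 -0.8 0.8 16.9
0.46 0 4.6 0 -2.9 0.8 23.3
0.54 0 9.2 0 -4.5 0.8 29.7
0.62 0 13.8 0 -5.5 0.8 36.3
0.7 0 18.4 0 -6.0 0.8 42.9
0.78 0 22.9 0 -6.0 0.8 49.6
0.86 0 27.5 0 -5.4 0.8 56.2
0.94 0 32.1 0 -4.3 0.8 62.8
1.02 0 36.7 0 -2.7 0.8 69.3
1.1 0 41.3 0 -0.6 0.8 75.6
1.18 0 45.9 0 2.0 0.8 81.7
1.26 0 50.4 0 5.1 0.8 87.6
1.34 0 55.0 0 8.7 0.8 93.2
1.42 0 59.6 0 12.7 0.8 98.5
1.5 0 64.2 0 17.1 0.8 103.5
1.58 0 68.8 0 21.9 0.8 108.1
1.6 0 69.9 0 23.2 0.8 109.2
```

```bash
python3 -m inch '0 0 0 0 0 8 0;0 0 0 -1 1 17 0;0 4.6 0 -3 1 23 0;0 9.2 0 -4.5 1 30 0;0 13.8 0 -5.5 1 36 0;0 18.4 0 -6 1 43 0;0 23 0 -6 1 50 0;0 27.5 0 -5.5 1 56 0;0 32 0 -4.5 1 63 0;0 36.7 0 -2.5 1 69 0'
python3 - <<'E'
from h import *
s=env.observe();print(s["clock"], s["tcp_pos"],s["wrist_force"])
for n in("side","top"):
    p=cam(n); r=p["color"][170:310,220:400] if n=="side" else p["color"][140:280,290:460]
    cv2.imwrite(f"pics/{n}2.png",cv2.resize(r,None,fx=4,fy=4,interpolation=cv2.INTER_CUBIC))
for q in np.r_[1.02:1.7:.08,1.72,1.76,1.8]:
    p,n=finger(q,.029); print(round(q,2),0,round(angle_to(n)[1],1),0,*shift([*p,.0475]))
E
```

```text
clock: 5.3
tcp_pos: [0.4904, -0.0464, 0.0461]
tool_rot: [-1.473, 0.648, -0.645]
wrist_force: [-3.2, -0.3, 1.7]
opening: -0.0
5.3 [ 0.49041585 -0.04636336  0.04606779] [-3.24187102 -0.29466304  1.68847901]
1.02 0 0.0 0 1.5 -1.4 -0.3
1.1 0 4.6 0 -0.6 -1.4 6.0
1.18 0 9.2 0 -2.1 -1.4 12.5
1.26 0 13.8 0 -3.2 -1.4 19.1
1.34 0 18.4 0 -3.7 -1.4 25.7
1.42 0 22.9 0 -3.6 -1.4 32.4
1.5 0 27.5 0 -3.1 -1.4 39.0
1.58 0 32.1 0 -2.0 -1.4 45.6
1.66 0 36.7 0 -0.4 -1.4 52.0
1.72 0 40.1 0 1.2 -1.4 56.8
1.76 0 42.4 0 2.4 -1.4 59.9
1.8 0 44.7 0 3.7 -1.4 63.0
```

View pics/side2.png

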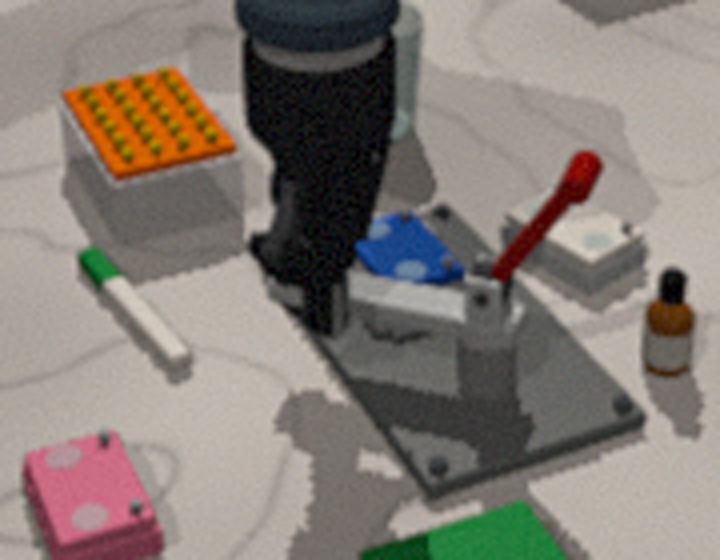

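View pics/top2.png

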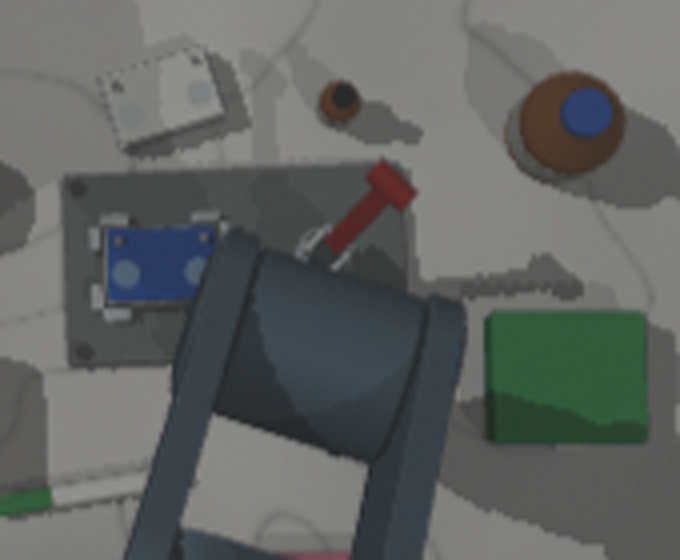

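The strap is turning with the finger: the lever now points about 45° in the top view, at (390,185) in the crop. I'll continue the arc.

```bash
python3 -m inch '0 4.6 0 0 -1 6 0;0 9.2 0 -2 -1.4 12.5 0;0 13.8 0 -3 -1.4 19 0;0 18.4 0 -3.5 -1.4 26 0;0 23 0 -3.5 -1.4 32 0;0 27.5 0 -3 -1.4 39 0;0 32 0 -2 -1.4 45 0;0 36 0 -0.5 -1.4 50 0;0 39 0 1 -1.4 53 0'
python3 - <<'E'
from h import *
cam("top")
s=env.observe();print(s["clock"], s["tcp_pos"],s["wrist_force"])
p=cam("top");r=p["color"][140:280,290:460]
cv2.imwrite("pics/top3.png",cv2.resize(r,None,fx=4,fy=4,interpolation=cv2.INTER_CUBIC))
for q in [1.66,1.7,1.75]:
  for o in (.029,.026):
    p,n=finger(q,o); print(round(q,2),o,0,round(angle_to(n)[1],1),0,*shift([*p,.0475]))
E
```

```text
clock: 6.3
tcp_pos: [0.5295, -0.011, 0.0469]
tool_rot: [-1.241, 1.163, -1.158]
wrist_force: [-3.8, 1.7, 0.1]
opening: -0.0002
6.35 [ 0.53002797 -0.01114514  0.04703775] [-2.53454963  0.8419407  -0.04024692]
1.66 0.029 0 -2.2 0 -0.9 -0.4 -1.1
1.66 0.026 0 -2.2 0 -1.0 -0.4 1.9
1.7 0.029 0 0.1 0 -2.1 -0.4 2.0
1.7 0.026 0 0.1 0 -2.1 -0.4 5.0
1.75 0.029 0 2.9 0 -3.5 -0.4 5.9
1.75 0.026 0 2.9 0 -3.3 -0.4 8.9
```

View pics/top3.png

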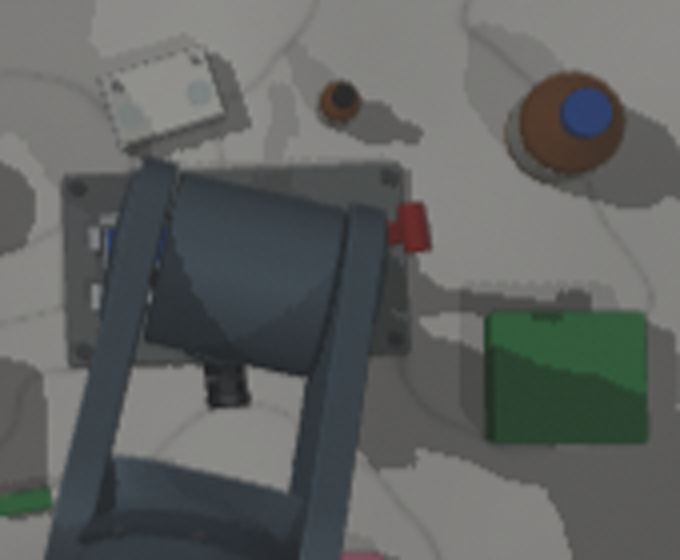

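```bash
python3 -m inch '0 1.5 0 -1.5 0 2 0;0 3 0 -3 0 4 0;0 3 0 -3 0 5 0;0 3 0 -3 0 5 0'; python3 -m inch '0 0 0 0 0 1 0;0 0 0 0 0 1 0'; python3 -m inch '0 0 0 0 0 1 0;0 0 0 0 0 1 0'
```

```text
clock: 6.8
tcp_pos: [0.5351, -0.0087, 0.0474]
tool_rot: [-1.217, 1.198, -1.197]
wrist_force: [-1.8, 0.4, -1.2]
opening: -0.0002
clock: 7.0
tcp_pos: [0.5363, -0.0086, 0.0475]
tool_rot: [-1.216, 1.199, -1.198]
wrist_force: [-1.8, 1.0, -1.9]
opening: -0.0
clock: 7.2
tcp_pos: [0.5375, -0.0087, 0.0476]
tool_rot: [-1.216, 1.199, -1.199]
wrist_force: [-1.9, 1.4, -0.8]
opening: -0.0001
```

```bash
for i in 1; do python3 -m inch '0 0 0 0 0 1 0;0 0 0 0 0 1 0'; python3 -m inch '0 0 0 0 0 1 0;0 0 0 0 0 1 0';python3 -m inch '0 0 0 0 0 1 0;0 0 0 0 0 1 0'; done
```

```text
clock: 7.4
tcp_pos: [0.5387, -0.0087, 0.0477]
tool_rot: [-1.215, 1.199, -1.199]
wrist_force: [-2.9, 0.7, -0.1]
opening: 0.0001
clock: 7.6
tcp_pos: [0.5397, -0.0087, 0.0477]
tool_rot: [-1.215, 1.199, -1.199]
wrist_force: [-2.6, 1.6, -1.0]
opening: -0.0004
clock: 7.8
tcp_pos: [0.54, -0.0087, 0.0476]
tool_rot: [-1.217, 1.2, -1.198]
wrist_force: [-4.7, 0.8, 2.3]
opening: 0.0
```

```bash
for i in 1; do python3 -m inch '0 0 0 0 0 1 0;0 0 0 0 0 1 0;0 0 0 0 0 1 0'; python3 -m inch '0 0 0 0 0 1 0;0 0 0 0 0 1 0;0 0 0 0 0 1 0'; done
```

```text
clock: 8.1
tcp_pos: [0.5401, -0.0086, 0.0475]
tool_rot: [-1.218, 1.202, -1.197]
wrist_force: [-9.2, 1.7, 4.2]
opening: -0.0001
clock: 8.4
tcp_pos: [0.5403, -0.0086, 0.0474]
tool_rot: [-1.219, 1.203, -1.196]
wrist_force: [-11.1, 0.2, 6.9]
opening: -0.0002
```

The finger has stalled at x = 0.540 while the force climbs, so the strap is at its stop. I'll back off, rise and look.

```bash
python3 -m inch '0 0 0 0 0 -8 0;0 0 0 0 0 -25 0;0 0 0 0 0 -45 0;0 0 0 0 -40 -60 0;0 0 0 0 -85 -80 0;0 0 0 0 -125 -110 0;0 0 0 0 -150 -150 0;0 0 0 0 -150 -180 0;0 0 0 0 -150 -180 0;0 0 0 0 -150 -180 0;0 0 0 0 -150 -180 0'
python3 - <<'E'
from h import *
for n in("side","top"):
    p=cam(n); r=p["color"][190:310,250:400] if n=="side" else p["color"][150:260,290:420]
    cv2.imwrite(f"pics/{n}4.png",cv2.resize(r,None,fx=5,fy=5,interpolation=cv2.INTER_CUBIC))
s=env.observe();print(s["clock"], s["tcp_pos"],s["wrist_force"])
E
```

```text
clock: 9.5
tcp_pos: [0.3637, -0.0115, 0.1981]
tool_rot: [-1.215, 1.198, -1.201]
wrist_force: [0.3, 0.9, -0.4]
opening: -0.0001
9.6 [ 0.36331669 -0.01129612  0.19758605] [-0.10273174  0.2392941   0.05313637]
```

View pics/side4.png

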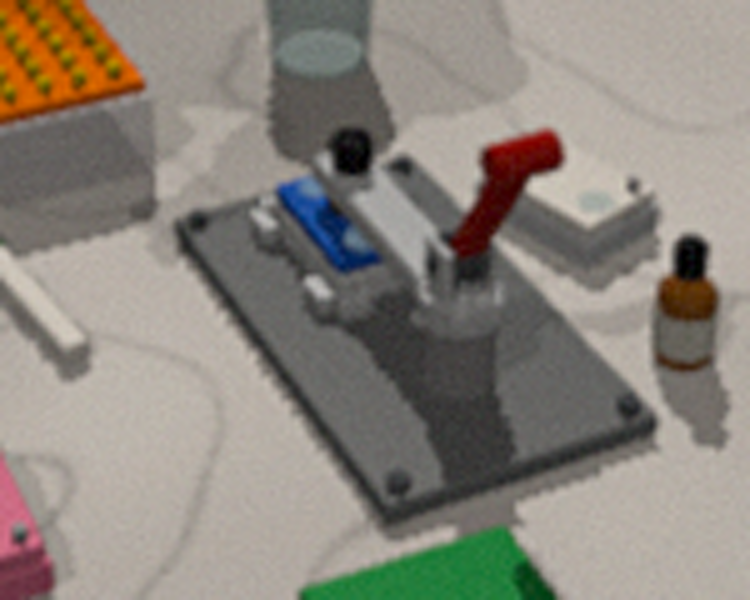

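View pics/top4.png

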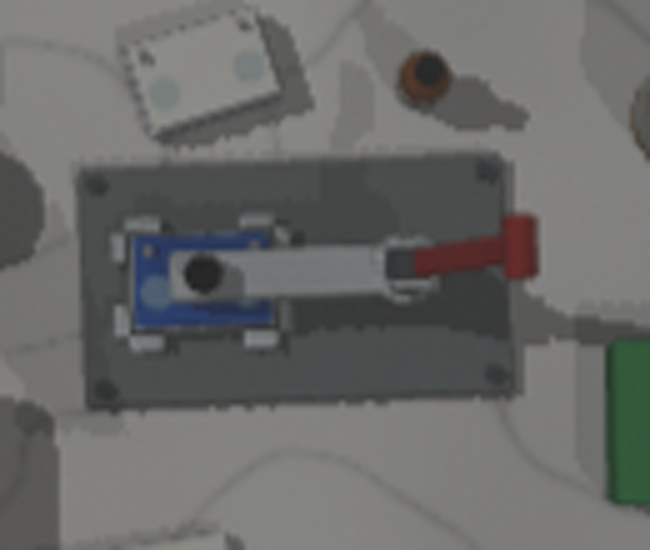

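```bash
python3 - <<'E'
from h import *
s=cam("side"); t=cam("top")
k=atz(t,(330.8,205),.076);print("knob",k,tri(s,(320.4,217.8),t,(330.8,205)))
for P in (post,np.array([.5661,-.0849])):
    d=k[:2]-P; print(np.linalg.norm(d),1.75-(np.arctan2(d[1],d[0])-yaw-np.pi/2))
g,e=tri(s,(354.4,220.6),t,(394,199.2)); d=g-np.array([*post,.076]); print("grip",g,e,np.linalg.norm(d),np.degrees(np.arctan2(d[2],np.hypot(*d[:2]))),np.arctan2(d[0],-d[1]))
print("exp knob",post+.105*np.array([-.0165,1]))
st=env.observe(); print(angle_to([1,0]),angle_to([0,1]),st["joint_positions"])
E
```

```text
knob [0.56309423 0.0207354  0.076     ] (array([0.56476697, 0.02006449, 0.07646545]), np.float64(0.0036723104501693))
0.10577532156811434 1.7390253759670542
0.10567815633725937 1.7380534684687012
grip [ 0.56814803 -0.12932568  0.15467294] 0.002163863558604498 0.09032613837950405 60.57359882087972 0.04842220128127405
exp knob [0.5642675 0.02     ]
(np.float64(0.7779102106317467), np.float64(0.7779102106317453)) (np.float64(-89.22207456926427), np.float64(-89.22207456926427)) [-3.61041785e-01 -3.04220152e-01  2.13569120e+00 -1.07877324e-05
  1.31103014e+00 -3.74616237e-01]
```

```bash
python3 - <<'E'
from h import *
print(shift([.5665,-.085,.195]))
print(shift([.5665,-.088,.138]))
E
```

```text
[ 76.6   2.2 202.5]
[ 79.6  59.2 202.5]
```

```bash
python3 -m inch '0 0.8 0 15 2 40 0;0 0.8 0 30 2 80 0;0 0.8 0 45 2 120 0;0 0.8 0 60 2 160 0;0 0.8 0 75 2 190 0;0 0.8 0 77 2 202 0;0 0.8 0 77 2 202 0;0 0.8 0 77 2 202 0;0 0.8 0 79 25 202 0;0 0.8 0 79 50 202 0;0 0.8 0 79 58 202 0;0 0.8 0 79 58 202 0;0 0.8 0 79 58 202 0'
python3 - <<'E'
from h import *
for n in("side","top"):
    p=cam(n); r=p["color"][170:310,250:400] if n=="side" else p["color"][150:260,290:420]
    cv2.imwrite(f"pics/{n}5.png",cv2.resize(r,None,fx=4,fy=4,interpolation=cv2.INTER_CUBIC).clip(0,160))
s=env.observe();print(s["clock"], s["tcp_pos"],s["wrist_force"],angle_to([1,0.0165])[1])
for e in (60,55,50,45,40,35,30,25,20,15,10,6,2):
    a=np.radians(e); y=-.085-(.066*np.cos(a)-.005*np.sin(a))+.011; z=.076+.066*np.sin(a)+.005*np.cos(a)
    print(e,shift([.5665+.0165*(.085-.011-y-.085),y,z]), round(y,4),round(z,4))
E
```

```text
clock: 11.0
tcp_pos: [0.5659, -0.0874, 0.1407]
tool_rot: [-1.209, 1.209, -1.21]
wrist_force: [0.1, -0.5, 0.7]
opening: -0.0004
11.1 [ 0.56643308 -0.08762891  0.14125721] [ 0.43989921 -0.51632322  0.49846493] -0.9726883432442008
60 [15.   5.6  1.6] -0.1027 0.1357
55 [20.1  8.3  1.7] -0.1078 0.1329
50 [25.  11.5  1.7] -0.1126 0.1298
45 [29.5 15.1  1.8] -0.1171 0.1262
40 [33.7 19.   1.9] -0.1213 0.1223
35 [37.5 23.3  1.9] -0.1252 0.118
30 [41. 28.  2.] -0.1287 0.1133
25 [44.  32.9  2. ] -0.1317 0.1084
20 [46.6 38.   2. ] -0.1343 0.1033
15 [48.8 43.4  2.1] -0.1365 0.0979
10 [50.5 48.9  2.1] -0.1381 0.0924
6 [51.4 53.4  2.1] -0.1391 0.0879
2 [52.1 58.   2.1] -0.1398 0.0833
```

View pics/side5.png

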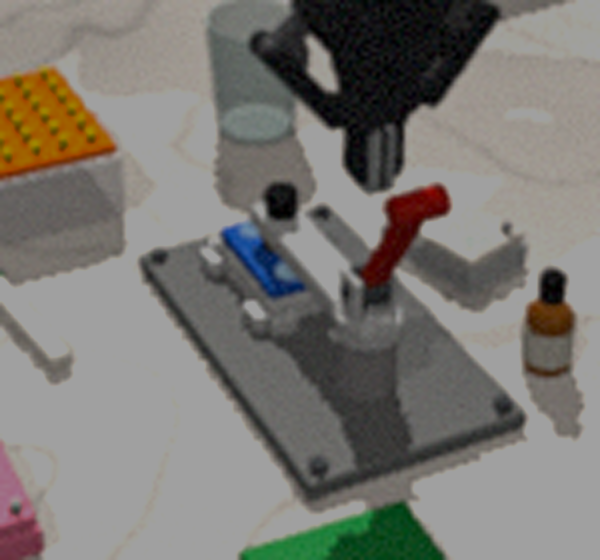

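View pics/top5.png

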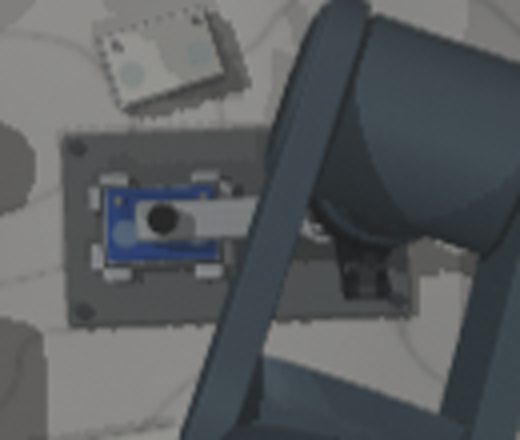

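```bash
python3 -m inch '0 0 0 8 5.5 1 0;0 0 0 15 6 1 0;0 0 0 20 8.5 1 0;0 0 0 25 11.5 1 0;0 0 0 29.5 15 1 0;0 0 0 33.5 19 1.5 0;0 0 0 37.5 23.5 1.5 0;0 0 0 41 28 1.5 0;0 0 0 44 33 1.5 0;0 0 0 44 33 1.5 0'
python3 - <<'E'
from h import *
for n in("side",):
    p=cam(n); r=p["color"][170:310,250:400]
    cv2.imwrite(f"pics/{n}6.png",cv2.resize(r,None,fx=4,fy=4,interpolation=cv2.INTER_CUBIC))
s=env.observe();print(s["clock"], s["tcp_pos"],s["wrist_force"])
for e in (25,20,15,10,6,2):
    a=np.radians(e); y=-.085-(.066*np.cos(a)-.005*np.sin(a))+.011; z=.076+.066*np.sin(a)+.005*np.cos(a)
    print(e,shift([.5672,y,z]), round(y,4),round(z,4))
E
```

```text
clock: 12.1
tcp_pos: [0.5669, -0.132, 0.1059]
tool_rot: [-1.209, 1.21, -1.21]
wrist_force: [0.2, -0.1, -0.6]
opening: -0.0001
12.15 [ 0.56682572 -0.13194279  0.10611677] [-0.26112156 -0.17581175 -0.20680635]
25 [-0.2 -2.3  0.4] -0.1317 0.1084
20 [2.4 2.8 0.4] -0.1343 0.1033
15 [4.5 8.2 0.4] -0.1365 0.0979
10 [ 6.2 13.7  0.4] -0.1381 0.0924
6 [ 7.2 18.2  0.4] -0.1391 0.0879
2 [ 7.8 22.8  0.4] -0.1398 0.0833
```

View pics/side6.png

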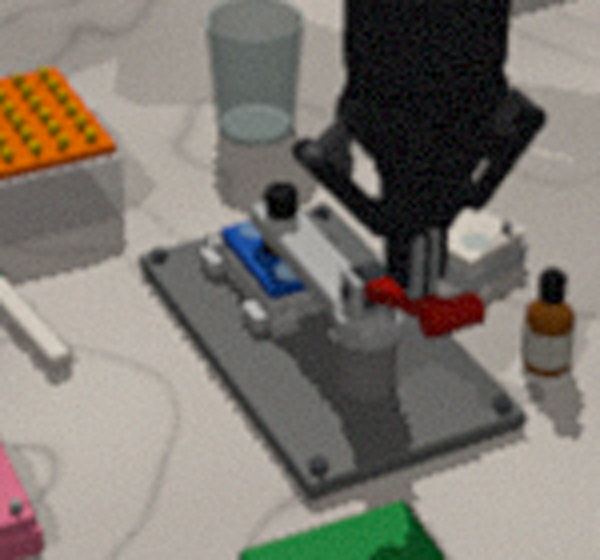

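The lever is about two thirds down with its grip at crop (452,310), and the strap hasn't moved. I'll keep pushing.

```bash
python3 -m inch '0 0 0 2.5 3 0 0;0 0 0 4 6 0 0;0 0 0 5 9 0 0;0 0 0 6 12 0 0;0 0 0 6.5 15 0 0;0 0 0 7 17 0 0;0 0 0 7 19 0 0;0 0 0 7 19 0 0'; python3 -m inch '0 0 0 0 1 0 0;0 0 0 0 2 0 0;0 0 0 0 2 0 0'; python3 -m inch '0 0 0 0 1 0 0;0 0 0 0 2 0 0;0 0 0 0 2 0 0'
```

```text
clock: 12.95
tcp_pos: [0.5672, -0.1389, 0.0876]
tool_rot: [-1.209, 1.209, -1.21]
wrist_force: [0.8, -0.7, 1.6]
opening: -0.0003
clock: 13.25
tcp_pos: [0.5673, -0.139, 0.0859]
tool_rot: [-1.209, 1.209, -1.211]
wrist_force: [0.3, -2.1, 3.7]
opening: 0.0
clock: 13.55
tcp_pos: [0.5674, -0.1387, 0.0838]
tool_rot: [-1.209, 1.209, -1.21]
wrist_force: [-0.4, -3.8, 4.5]
opening: -0.0
```

```bash
python3 -m inch '0 0 0 0 1 0 0;0 0 0 0 1 0 0;0 0 0 0 1 0 0'; python3 -m inch '0 0 0 0 1 0 0;0 0 0 0 1 0 0;0 0 0 0 1 0 0';python3 -m inch '0 0 0 0 1 0 0;0 0 0 0 1 0 0;0 0 0 0 1 0 0'
```

```text
clock: 13.85
tcp_pos: [0.5673, -0.1385, 0.0828]
tool_rot: [-1.209, 1.209, -1.21]
wrist_force: [0.3, -2.5, 4.7]
opening: -0.0001
clock: 14.15
tcp_pos: [0.5674, -0.1386, 0.0825]
tool_rot: [-1.209, 1.209, -1.21]
wrist_force: [-1.8, -3.1, 9.3]
opening: -0.0001
clock: 14.45
tcp_pos: [0.5675, -0.1386, 0.0824]
tool_rot: [-1.209, 1.209, -1.21]
wrist_force: [-4.3, -2.2, 15.2]
opening: 0.0002
```

```bash
python3 -m inch '0 0 0 0 -8 0 0;0 0 0 0 -40 0 0;0 0 0 0 -80 0 0;0 0 0 0 -110 -30 0;0 0 0 0 -115 -75 0;0 0 0 0 -115 -120 0;0 0 0 0 -115 -165 0;0 0 0 0 -115 -210 0;0 0 0 0 -115 -210 0;0 0 0 0 -115 -210 0;0 0 0 0 -115 -210 0'
python3 - <<'E'
from h import *
for n in("side","top"):
    p=cam(n); r=p["color"][190:310,250:400] if n=="side" else p["color"][150:260,290:420]
    cv2.imwrite(f"pics/{n}7.png",cv2.resize(r,None,fx=5,fy=5,interpolation=cv2.INTER_CUBIC))
    cv2.imwrite(f"pics/{n}7f.png",p["color"])
s=env.observe();print(s["clock"], s["tcp_pos"],s["wrist_force"])
E
```

```text
clock: 15.55
tcp_pos: [0.3578, -0.1382, 0.1958]
tool_rot: [-1.208, 1.209, -1.209]
wrist_force: [0.3, -0.0, 0.5]
opening: 0.0001
15.65 [ 0.3579408  -0.13824687  0.19566422] [-1.26985199 -0.74410892 -1.28980724]
```

View pics/side7.png

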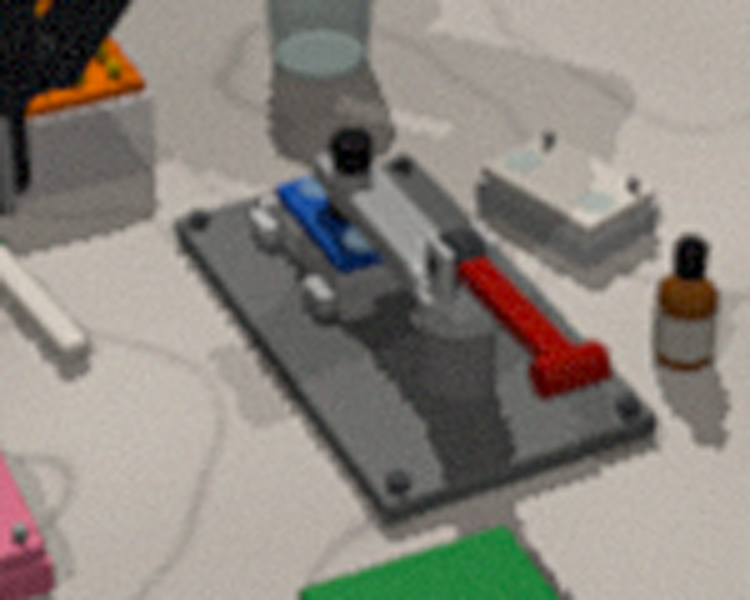

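View pics/top7.png

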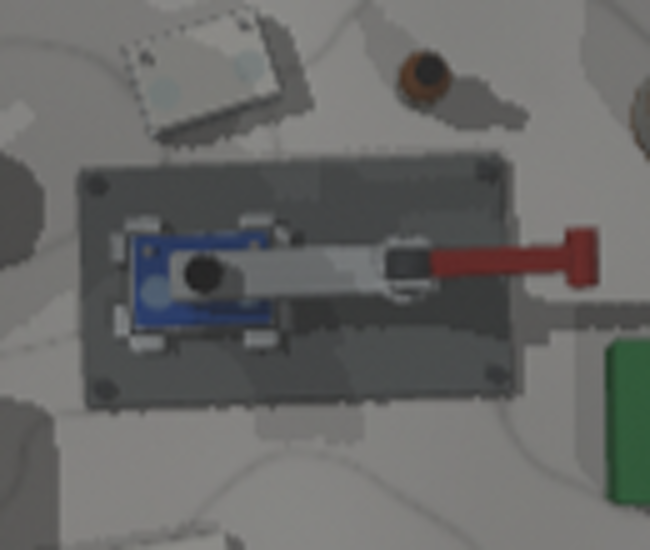

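View pics/top7f.png

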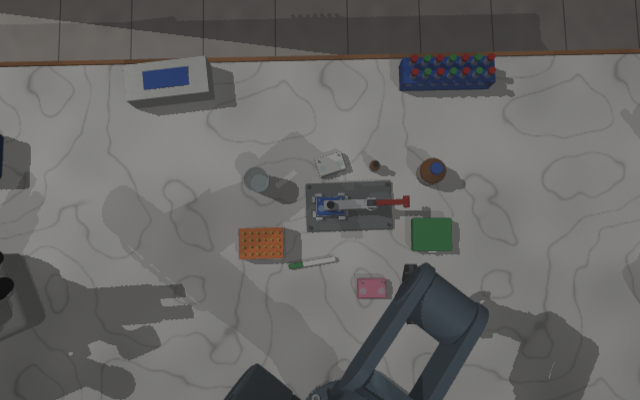

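The lever lies level, pointing at −y with its grip at crop (582,257). The knob is unmoved at (204,275), over the blue lid. I'll check the final height and angle before handing in.

```bash
python3 - <<'E'
from h import *
s=cam("side"); t=cam("top")
g,e=tri(s,(250+570/5,190+369/5),t,(290+582/5,150+257/5)); print("grip",g,e)
k=atz(t,(330.8,205),.076)[:2]-post; print("strap q",1.75-(np.arctan2(k[1],k[0])-yaw-np.pi/2))
print("fully down:",proj(s,[.5675,-.173,.079]),proj(t,[.5675,-.173,.079]),"seen",250+570/5,190+369/5,290+582/5,150+257/5)
print(order.job_done())
E
```

```text
grip [ 0.56892836 -0.17194662  0.08041748] 0.0017781395020010635
strap q 1.7390253759670542
fully down: [[363.13643416 264.95222772]] [[406.88013906 201.6837388 ]] seen 364.0 263.8 406.4 201.4
the job is handed in; nothing more can be done
None
```

The blue-lidded chamber is clamped and the job is handed in. I did it in the order asked, and nothing was gripped or lifted.

- **Strap:** I pushed it round with the back of the shut fingers until it stalled at its stop, where the finger force rose to about 11 N. The camera puts it at 1.74 rad, against 1.75 at the stop and within measuring error. It had not moved after the lever was pushed.
- **Lever:** I then pushed it down until it stalled against its stop at about 15 N. The grip measured 80 mm above the bench and 87 mm behind the post, against 79 and 88 mm when fully down.
- **Rest of the bench:** In the last pictures the chamber sits in its nest and the other things look to be where they were. I compared those by eye only.
- **Hand:** It is clear, about 0.2 m away, and the wrist force is within noise. The clock read about 16 s of the 48 s allowed.

No check failed. I couldn't measure the foot's squeeze on the lid directly; I inferred it from the lever being fully down.

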